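# Stand two stave templates on edge in their keyed rack

## Robot

A 6-joint arm with a two-finger parallel gripper is mounted at the origin on a cart in front of the work surface, level with it; the furniture and walls round the work are solid. World frame = base frame: x ahead of the robot, y to its left, z up, the work surface at z = 0. Lengths are in m, angles in rad, forces in N, time in s.
With the tool pointing down it reaches from about 0.375 to 0.925 m from the base axis. Payload 5.7 kg.
Tool frame: the origin (TCP) lies between the finger pads; the fingertips stand robot.tips_ahead ahead of it and the grasp point (between the pads) lies 6 mm ahead of it (robot.tips_ahead is the distance from the TCP to the fingertips, in m); z points along the fingers, y is the line along which they close (so a half turn about z gives the same grasp; the last joint's range is limited). The gripper opens to 88 mm and grips with 3 to 60 N. Pads are 20 mm wide; open, the fingers measure 115 mm over their backs; the gripper's body (75 mm by 178 mm) begins 61 mm behind the grasp point.
Start: joints at [-1.219, 0.359, 1.51, -0, 1.272, -0.115], TCP at [0.27, -0.536, 0.22] pointing down, gripper open.
Joint ranges: [-2.97, 2.97], [-1.01, 2.36], [0.21, 2.38], [-0.96, 4.11], [0.2, 2.71], [-2.98, 2.98]. Speed limits (rad/s): [2.39, 2.39, 3.14, 3.14, 3.14, 3.14].

## Interface

Orientations are given as a unit quaternion [x, y, z, w].
In Python, from station import sensors, cams, robot gives the robot as it stands.
- The arm moves only by the tool step_arm, never from a script. Its argument "series" is a list of rows, each a list of 4 numbers: the shift along the tool's x, y, z in m, then the turn about the tool's z in degrees. In form: [[dx, dy, dz, spin], ...]. A call has 1 to 20 rows; each row is the pose to reach, as a shift and turn from the pose commanded when the call began, along the tool's axes at that moment; what a row does not reach only later rows make up. A row lasts 1/10 s, in which the tool goes at most 50 mm and 8.59 degrees, less where a joint would pass 70% of its speed; a pose out of reach is approached as far as the arm can. A call with a gripper value outside its range is refused whole. "hand" is the closure, from 0 (fully open) to 1 (shut), set as the call begins (left out, the last holds). The fingers move at their own pace and stop on an object; "grip_force" is the grip in N (left out, the last holds). Time passes only in rows, so rows that repeat a pose let the fingers close. It gives the time, the measured TCP pose, the force, the opening and the grip force at its end, in the units of the state.
- sensors.get_state(): the state, without advancing time (a new reading comes with each control period).
- cams.camera(name): name is "scene" or "side" or "wrist"; returns a dict with "image" (420x560x3 uint8, red, green, blue), "fx", "fy", "cx", "cy" (pixels), "xyz" and "rotation" of the camera in the world. Camera axes: x right, y up, looking along -z (the intrinsics and any distortion apply to the point x, -y, -z); pixel columns grow to the right and rows downward; lengths in m; the calibration is good to about 2 mm. The wrist camera is an equidistant fisheye: a pixel r from the principal point sees the ray r / f radians off the axis. A picture is of the moment at which its call begins. There is no depth.
- robot.close_job(): hands the job in; it is judged then, once.
The state is a dict: "time": time; "joints": joint angles; "qd": joint speeds; "effort": joint torques, N m; "eef_pos": TCP position; "ee_rot": TCP orientation; "contact_force": force on the tool from outside, world axes, zero at the start; "torque": the same for the moment, N m; "opening": finger opening in m; "gripper_force": force on a finger pad.
Only numpy, scipy, OpenCV 4.12 (cv2) and the standard library are available. Lean on these libraries where they do the work, as an engineer would, in place of code of your own. Each camera call takes 0.05 s, during which the arm holds its last target. There are 200 camera calls.

## Task

The blue and the yellow stave template are leaning on the sloping rest. Stand each one upright on its notched bottom edge in the rack slot marked with its own colour, turned so that the notch drops over the key in the slot and the template sits fully down on the slot floor, then let go. Leave the bung, the red pencil and the white chalk that lie nearby where they are.

Things in the scene. Friction and masses are not known exactly. Their poses are not given: they have to be found in the camera images.
- template_blue_mid (a point): Centre of the blue template: board 8 mm thick (its x), 90 wide (y), 95 high (z, up from the notched bottom edge 47.5 mm below this point). Notch 14 wide x 14 high in the bottom edge, centred 22 mm towards +y: it fits only one way round. The top corner on the notch side is cut off sloping; the rest of the top is level. 0.12 kg. Leans 22.5 deg on the rest; pinch its thickness near the top.
- template_yellow_mid (a point): Centre of the yellow template: board 8 mm thick (its x), 90 wide (y), 95 high at its middle (z, up from the notched bottom edge 47.5 mm below this point), arched top, 68 mm high at its sides. Notch 14 wide x 14 high in the middle of the bottom edge, so it fits either way round. 0.12 kg. Leans 22.5 deg on the rest like the blue one; pinch its thickness near the top.
- slot_blue: Slot with blue marks at its ends. Origin: middle of the slot floor; z up, x across, y along. 11 mm wide between rails 100 mm long; flares from 30 mm up to 23 mm wide at the rail tops, 38 mm up. Its blue key (8 mm along y, 10 high, tapered) stands 22 mm towards +y. Seated, the blue template has its x, y, z along these and its centre 47.5 mm above this origin.
- slot_yellow: Slot with yellow marks at its ends, same size, in the same rack, parallel to the blue slot and 76 mm from it (either may be the nearer). Origin: middle of the slot floor; z up, x across, y along. Its yellow key (8 mm along y, 10 high, tapered) stands at the origin. Seated, the yellow template has its y along this y and its centre 47.5 mm above this origin.
- rack: The fixed wooden rack: board 124 x 132 x 12 mm, origin at the centre of its underside on the bench, z up. The two slots run along its y at x = -38 and +38 mm; slot floors 12 mm and rail tops 50 mm above this origin.
- rest: Fixed sloping rest, board 84 (x) by 216 (y) by 8 mm, origin at the centre of its underside, z up. The templates lean side by side at y about -52 and +52 mm (either may be on either side), 22.5 deg from vertical, tops towards -x, feet at x about 20 mm against a low fence. The slanted back board on their -x side reaches 52 mm up the slope; above it both faces are free.
- loose_bung_3: Tapered wooden bung, 44 mm across, 32 mm high, origin at the centre of its underside; a bystander to leave alone.
- loose_pencil: Red flat carpenter's pencil 14 x 159 x 9 mm, origin at the centre of its underside; a bystander to leave alone.
- loose_chalk_0: Stub of white chalk 12 x 52 x 12 mm, origin at the centre of its underside; a bystander to leave alone.

How it is judged:
By the outcome, as a careful person would: the job done as asked, in the order asked, and still so for the second after the job is handed in, with the robot touching nothing.
It also fails if it takes over 59 s, if anything falls off the work surface, if the arm or the gripper's body presses on something with over 40 N, if the wrist force passes 120 N, or if a joint passes its speed limit or range.

## Working session

There is one attempt and no reset: what is moved stays moved. The work goes in short steps, Python scripts to look and compute and a tool call to move; the robot and the scene stay as the last step left them, time stands still between calls to the robot, and variables do not carry over. Pictures are saved under pics/ and viewed, at most 10 in all, crops included, and the job is handed in when it is done.

Besides the shell and the picture viewer there is one more tool, called after "Emit:" in YAML: its name, and indented under it one key for each argument. step_arm: Moves the arm, as the interface text tells. Its arguments: {"type":"object","properties":{"series":{"type":"array","items":{"type":"array","items":{"type":"number"}}},"hand":{"type":"number"},"grip_force":{"type":"number"}},"required":["series"]}

```bash
ls; mkdir -p pics; python3 - <<'E'
from station import sensors, cams, robot
import cv2,numpy as np,pickle
print(sensors.get_state(), robot.tips_ahead)
for n in ("scene","side","wrist"):
    c=cams.camera(n); pickle.dump(c,open(f"pics/{n}0.pkl","wb"))
    cv2.imwrite(f"pics/{n}0.png",cv2.resize(c["image"][...,::-1],(784,588),interpolation=cv2.INTER_CUBIC))
    print(n,{k:np.round(v,4).tolist() for k,v in c.items() if k!="image"})
E
```

```text
pics
{'time': 0.0, 'joints': array([-1.21911563e+00,  3.59502340e-01,  1.51142376e+00, -1.97869064e-05,
        1.27250326e+00, -1.15113224e-01]), 'qd': array([-1.48683852e-03,  9.75280465e-04,  1.54242726e-03,  1.23496400e-03,
       -9.78503185e-04, -3.23269566e-05]), 'effort': array([ 2.18250658e-03, -5.15360463e+01, -2.70729339e+01,  6.75996160e-02,
        3.47817235e-02, -1.62065858e-04]), 'eef_pos': array([ 0.26975345, -0.53516185,  0.21921449]), 'ee_rot': array([ 9.72885264e-01,  2.31286447e-01, -1.17760973e-04, -9.10820911e-04]), 'contact_force': array([-0.35161858, -0.24390513,  0.00756724]), 'torque': array([ 0.00423095, -0.02192651,  0.00431093]), 'gripper_force': 0.0, 'opening': 0.08771994143543625} 0.025
scene {'fx': 419.7701, 'fy': 419.7701, 'cx': 281.4441, 'cy': 204.9028, 'xyz': [0.127, 0.9532, 0.5145], 'rotation': [-0.1336, 0.4864, 0.8339, -0.2237]}
side {'fx': 502.0607, 'fy': 502.0607, 'cx': 277.4893, 'cy': 206.9224, 'xyz': [0.4018, -0.5922, 0.4327], 'rotation': [0.5559, -0.0222, -0.0483, 0.8295]}
wrist {'fx': 325.1923, 'fy': 325.1923, 'cx': 278.6784, 'cy': 206.3065, 'xyz': [0.3415, -0.4999, 0.3843], 'rotation': [-0.1238, 0.0774, -0.5187, 0.8424]}
```

View pics/scene0.png

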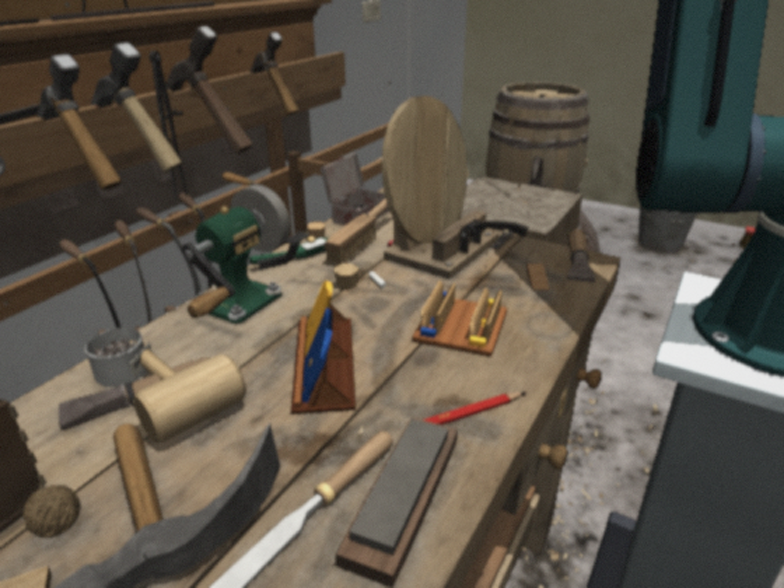

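View pics/side0.png

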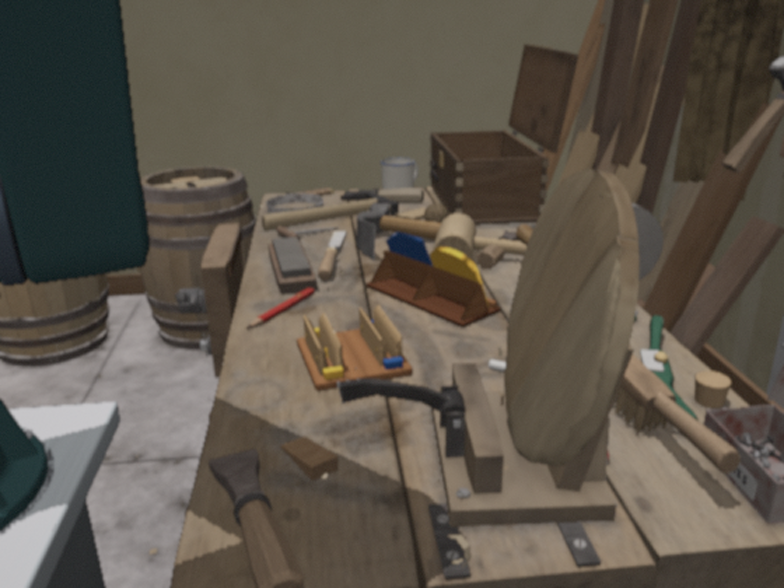

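```bash
cat > h.py <<'E'
import pickle,numpy as np,cv2
from scipy.spatial.transform import Rotation as R
from scipy.optimize import least_squares
def load(f): return pickle.load(open(f"pics/{f}.pkl","rb"))
def ray(c,u,v,wrist=False):
    x,y=(u-c["cx"])/c["fx"],(v-c["cy"])/c["fy"]
    if wrist:
        r=np.hypot(x,y); s=np.sin(r)/max(r,1e-9); d=np.array([x*s,-y*s,-np.cos(r)])
    else: d=np.array([x,-y,-1.])
    return R.from_quat(c["rotation"]).apply(d/np.linalg.norm(d))
def onz(c,u,v,z,wrist=False):
    d=ray(c,u,v,wrist); return c["xyz"]+d*(z-c["xyz"][2])/d[2]
def proj(c,P,wrist=False):
    q=R.from_quat(c["rotation"]).inv().apply(np.atleast_2d(P)-c["xyz"]); a=np.c_[q[:,0],-q[:,1],-q[:,2]]
    if wrist:
        n=np.hypot(a[:,0],a[:,1]); t=np.arctan2(n,a[:,2]); a=a[:,:2]*(t/np.maximum(n,1e-9))[:,None]
    else: a=a[:,:2]/a[:,2:]
    return a*[c["fx"],c["fy"]]+[c["cx"],c["cy"]]
def tri(*obs):  # (cam,u,v,wrist)
    A=np.zeros((3,3));b=np.zeros(3)
    for c,u,v,w in obs:
        M=np.eye(3)-np.outer(d:=ray(c,u,v,w),d); A+=M;b+=M@c["xyz"]
    return np.linalg.solve(A,b)
def snap(name,tag):
    from station import cams
    c=cams.camera(name); pickle.dump(c,open(f"pics/{tag}.pkl","wb")); return c
E
python3 - <<'E'
from h import *
s,d=load("scene0"),load("side0"); k=1.4
S=lambda u,v,z:onz(s,u/k,v/k,z).round(3).tolist()
D=lambda u,v,z:onz(d,u/k,v/k,z).round(3).tolist()
print("rack scene corners TL,BL,BR,TR(z12)",S(436,292,.012),S(414,342,.012),S(496,352,.012),S(507,300,.012))
print("rack side",D(297,340,.012),D(316,385,.012),D(410,370,.012),D(375,328,.012))
print("rest scene",S(293,411,.008),S(354,408,.008),S(350,320,.008),S(300,320,.008))
print("rest side",D(366,287,.008),D(462,320,.008),D(500,308,.008))
print("tops blue/yellow tri",tri((s,326/k,334/k,0),(d,410/k,238/k,0)),tri((s,328/k,284/k,0),(d,457/k,250/k,0)))
print("slots marks scene yellow/blue",S(478,339,.02),S(428,328,.02), "side",D(332,372,.02),D(393,363,.02))
print("pencil",S(428,422,0),S(522,394,0),"bung",S(346,275,.02),"chalk",S(376,279,0))
E
```

```text
rack scene corners TL,BL,BR,TR(z12) [0.506, 0.164, 0.012] [0.468, 0.314, 0.012] [0.352, 0.277, 0.012] [0.391, 0.129, 0.012]
rack side [0.361, 0.265, 0.012] [0.386, 0.142, 0.012] [0.501, 0.163, 0.012] [0.469, 0.288, 0.012]
rest scene [0.531, 0.521, 0.008] [0.467, 0.478, 0.008] [0.588, 0.306, 0.008] [0.658, 0.346, 0.008]
rest side [0.468, 0.45, 0.008] [0.595, 0.305, 0.008] [0.659, 0.339, 0.008]
tops blue/yellow tri [0.53444136 0.44430113 0.08504389] [0.59351469 0.35181565 0.09638635]
slots marks scene yellow/blue [0.384, 0.27, 0.02] [0.461, 0.281, 0.02] side [0.405, 0.156, 0.02] [0.481, 0.169, 0.02]
pencil [0.376, 0.445, 0.0] [0.291, 0.334, 0.0] bung [0.667, 0.201, 0.02] chalk [0.632, 0.157, 0.0]
```

```bash
cat >> h.py <<'E'
def togo(x,y,z,yaw_y=None):
    """shift/spin from current tool to TCP target; yaw_y: world heading (deg) wanted for tool y (mod 180)"""
    from station import sensors
    st=sensors.get_state(); r=R.from_quat(st["ee_rot"]); d=r.inv().apply(np.array([x,y,z])-st["eef_pos"])
    ty=r.apply([0,1,0]); h=np.degrees(np.arctan2(ty[1],ty[0]))
    s=None if yaw_y is None else ((h-yaw_y+90)%180-90)  # tool z down: +spin lowers heading
    print("eef",st["eef_pos"].round(4),"tooly heading",h.round(2),"shift mm",(d*1000).round(1),"spin",s,"j",st["joints"].round(2),"F",st["contact_force"].round(1),"open",round(st["opening"],4),"t",st["time"])
E
python3 - <<'E'
from h import *
s,d,w=load("scene0"),load("side0"),load("wrist0"); k=1.4
S=lambda u,v,z:onz(s,u/k,v/k,z).round(3).tolist()
D=lambda u,v,z:onz(d,u/k,v/k,z).round(3).tolist()
print("stand base scene",S(386,258,0),S(450,272,0),S(500,225,0),"side",D(440,515,0),D(620,515,0),D(447,370,0))
print("disc top tri",tri((s,425/k,97/k,0),(d,590/k,170/k,0)),"hammer",S(500,230,.06))
q=R.from_quat([0.972885,0.231286,0,0])
print("cam in tool",q.inv().apply(w["xyz"]-np.array([.26975,-.53516,.2192])), "cam view dir tool",q.inv().apply(R.from_quat(w["rotation"]).apply([0,0,-1])))
togo(.45,.28,.25,33)
E
```

```text
stand base scene [0.66, 0.074, 0.0] [0.526, 0.065, 0.0] [0.526, -0.187, 0.0] side [0.495, -0.087, 0.0] [0.655, -0.108, 0.0] [0.55, 0.178, 0.0]
disc top tri [ 0.63147107 -0.02026574  0.29367758] hammer [0.471, -0.032, 0.06]
cam in tool [ 0.07992762  0.00076411 -0.1650691 ] cam view dir tool [-0.28896537 -0.00195123  0.95733756]
eef [ 0.2698 -0.5353  0.2194] tooly heading -63.26 shift mm [ 527.8 -647.1  -29.6] spin 83.7444453651895 j [-1.22  0.36  1.51  0.    1.27 -0.12] F [-0.  -0.9 -0.3] open 0.0879 t 0.15
```

Emit:
step_arm:
  series:
    - [0.034,-0.036,-0.03,-8]
    - [0.068,-0.073,-0.03,-16]
    - [0.103,-0.109,-0.03,-24]
    - [0.137,-0.145,-0.03,-32]
    - [0.171,-0.181,-0.03,-40]
    - [0.206,-0.218,-0.03,-48]
    - [0.24,-0.254,-0.03,-56]
    - [0.27,-0.295,-0.03,-64]
    - [0.3,-0.337,-0.03,-72]
    - [0.328,-0.378,-0.03,-80]
    - [0.357,-0.419,-0.03,-88]
    - [0.386,-0.451,-0.03,-96]
    - [0.415,-0.483,-0.03,-96]
    - [0.444,-0.514,-0.03,-96]
    - [0.473,-0.546,-0.03,-96]
    - [0.502,-0.578,-0.03,-96]
    - [0.53,-0.61,-0.03,-96]
    - [0.559,-0.642,-0.03,-96]
    - [0.559,-0.642,-0.03,-96]
    - [0.559,-0.642,-0.03,-96]

```text
time: 2.15
eef_pos: [0.4798, 0.2894, 0.2495]
ee_rot: [0.478, 0.878, -0.001, -0.0]
contact_force: [-0.5, -0.8, -0.4]
opening: 0.0881
gripper_force: 0.0
```

```bash
python3 - <<'E'
from h import *
togo(.5,.35,.25,33)
c=snap("wrist","w1"); print(c["xyz"],c["rotation"])
for n,P in (("rack",[.43,.215,.03]),("rest",[.563,.41,.05])): print(n,proj(c,P,True))
cv2.imwrite("pics/w1.png",cv2.resize(c["image"][...,::-1],(784,588),interpolation=cv2.INTER_CUBIC))
E
```

```text
eef [0.4798 0.2894 0.2495] tooly heading 32.86 shift mm [39.9 49.8 -0.6] spin -0.14063617653444282 j [ 0.42  0.28  1.56 -0.    1.31 -0.15] F [-0.5 -0.8 -0.4] open 0.0881 t 2.15
[0.43770463 0.35611827 0.41438879] [-0.1399726  -0.04010493  0.2799209   0.94891705]
rack [[212.99504692 205.287914  ]]
rest [[395.16991713 134.71852552]]
```

View pics/w1.png

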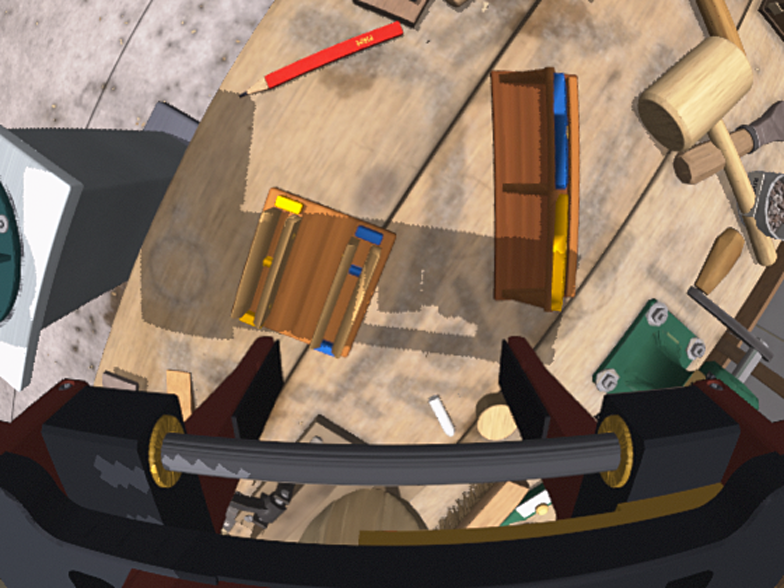

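Emit:
step_arm:
  series:
    - [0.01,0.05,0.01,0]
    - [0.02,0.09,0.03,0]
    - [0.02,0.09,0.03,0]
    - [0.02,0.09,0.03,0]

```text
time: 2.6
eef_pos: [0.5445, 0.3529, 0.2189]
ee_rot: [0.48, 0.878, -0.002, -0.001]
contact_force: [0.1, 0.7, -0.3]
opening: 0.088
gripper_force: 0.0
```

```bash
python3 - <<'E'
from h import *
togo(.5,.35,.25,33)
c=snap("wrist","w2"); a=load("w1"); print(c["xyz"])
i=a["image"][...,::-1]; j=c["image"][...,::-1]
# w1 crops: rack (155..295,125..265), rest (340..425,40..230)
p=proj(c,[[.43,.215,.03],[.563,.41,.05]],True); print(p)
u,v=p[1].astype(int)-[50,100]; u=max(u,0); v=max(v,0); print("w2 rest crop",u,v)
u2,v2=p[0].astype(int)-[70,70]; u2=max(u2,0);v2=max(v2,0); print("w2 rack crop",u2,v2)
up=lambda m:cv2.resize(m,None,fx=4,fy=4,interpolation=cv2.INTER_CUBIC)
cv2.imwrite("pics/c1.png",np.hstack([up(i[45:190 +0,340:420]),up(j[v:v+145,u:u+100])]))
cv2.imwrite("pics/c2.png",np.hstack([up(i[128:263,160:290]) ,]))
cv2.imwrite("pics/w2.png",cv2.resize(j,(784,588),interpolation=cv2.INTER_CUBIC))
E
```

```text
eef [0.5445 0.3529 0.2189] tooly heading 32.69 shift mm [ 21.6 -39.1 -31. ] spin -0.30680315843665085 j [ 0.47  0.43  1.4  -0.    1.32 -0.1 ] F [ 0.1  0.7 -0.3] open 0.088 t 2.6
[0.50290664 0.41983665 0.38385847]
[[141.0050449  226.70891552]
 [323.73835078 151.15235465]]
w2 rest crop 273 51
w2 rack crop 71 156
```

View pics/w2.png

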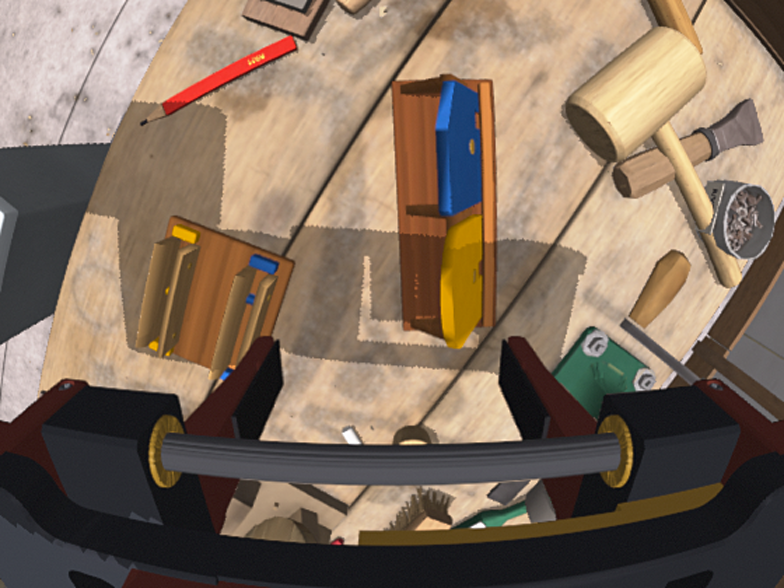

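View pics/c2.png

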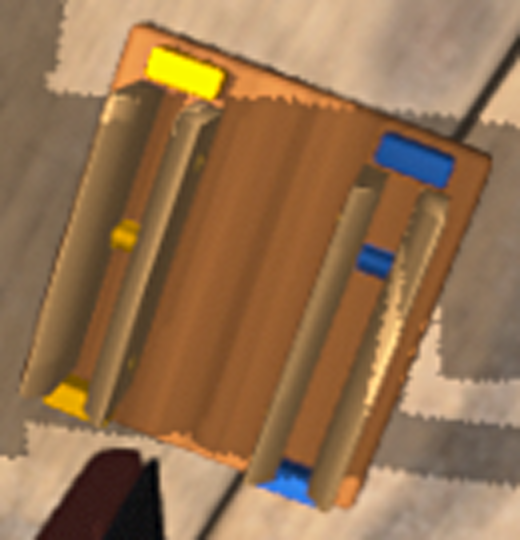

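```bash
cat > fit.py <<'E'
from h import *
s,d,a,b=load("scene0"),load("side0"),load("w1"),load("w2"); k=1.4
def T(p,P): 
    c,sn=np.cos(p[2]),np.sin(p[2]); P=np.atleast_2d(P)/1000.
    return np.c_[p[0]+c*P[:,0]-sn*P[:,1],p[1]+sn*P[:,0]+c*P[:,1],P[:,2]]
def fit(obs,p0,cams):
    def f(p): return np.concatenate([(proj(c,T(p,P),w)-uv).ravel() for (c,w,P,uv) in obs])
    r=least_squares(f,p0,loss="soft_l1"); return r.x,np.round(r.fun.reshape(-1,2),1)
w1=lambda u,v:(np.array([u,v])/4+[160,128])
rack=[(a,1,[-62,66,12],w1(145,22)),(a,1,[62,66,12],w1(490,157)),(a,1,[62,-66,12],w1(350,507)),(a,1,[-38,0,21],w1(125,235)),(a,1,[38,22,21],w1(376,261)),
 (b,1,[-62,66,12],np.array([175,216])/k),(b,1,[62,66,12],np.array([295,262])/k),
 (s,0,[62,-66,12],np.array([436,292])/k),(s,0,[62,66,12],np.array([414,342])/k),(s,0,[-62,66,12],np.array([496,352])/k),(s,0,[-62,-66,12],np.array([507,300])/k),
 (d,0,[-62,66,12],np.array([297,340])/k)][:]
pr,e=fit(rack[:7],[.43,.215,.23],0); print("rack",pr[:2].round(4),np.degrees(pr[2]).round(2)); print(e.tolist())
for c,w,P,uv in rack[7:11]: print("chk scene",(proj(c,T(pr,P),w)-uv).round(1).tolist())
rest=[(b,1,[-42,108,8],np.array([393,80])/k),(b,1,[-42,-108,8],np.array([404,331])/k),(a,1,[-42,108,8],np.array([491,71])/k),(a,1,[-42,-108,8],np.array([494,299])/k)]
ps,e=fit(rest,[.563,.41,.57],0); print("rest",ps[:2].round(4),np.degrees(ps[2]).round(2),e.tolist())
t=np.radians(22.5); X=np.array([np.cos(t),0,np.sin(t)]); Z=np.array([-np.sin(t),0,np.cos(t)])
def tp(y0,x,y,z): return np.array([20,y0,9.5])+x*X+np.array([0,y,0])+z*Z
pickle.dump((pr,ps),open("pics/pose.pkl","wb"))
if __name__=="__main__":
    # back-top (x=-4) and front-top edges: blue level part y -45..cut, yellow arch
    img=b["image"][...,::-1]; M=5; o=np.array([270,45]); im=cv2.resize(img[45:255 -90,270:370],None,fx=M,fy=M,interpolation=cv2.INTER_CUBIC)
    def line(P,col):
        q=((proj(b,T(ps,P),True)-o+.5)*M).astype(int); cv2.polylines(im,[q.reshape(-1,1,2)],False,col,1)
    for x,col in((4,(255,255,255)),(-4,(0,255,0))):
        line([tp(52,x,-45,z) for z in(0,95)]+[tp(52,x,y,95) for y in(20,)]+[tp(52,x,45,75),tp(52,x,45,0)],col)
        line([tp(-52,x,y,95-27*(y/45)**2) for y in range(-45,46,5)],col)
    cv2.imwrite("pics/ov.png",im)
E
python3 fit.py
```

```text
rack [0.4325 0.2246] 10.59
[[-2.8, -1.9], [2.2, 0.1], [0.2, 1.3], [1.0, 0.6], [-0.3, 0.3], [-3.6, -2.0], [0.2, 0.3]]
chk scene [[-1.1, 1.4]]
chk scene [[-2.7, -4.9]]
chk scene [[-3.5, -0.8]]
chk scene [[0.1, 4.5]]
rest [0.5656 0.4094] 35.39 [[-0.6, -0.1], [-0.4, 0.2], [0.8, -1.3], [0.5, 1.4]]
```

View pics/ov.png

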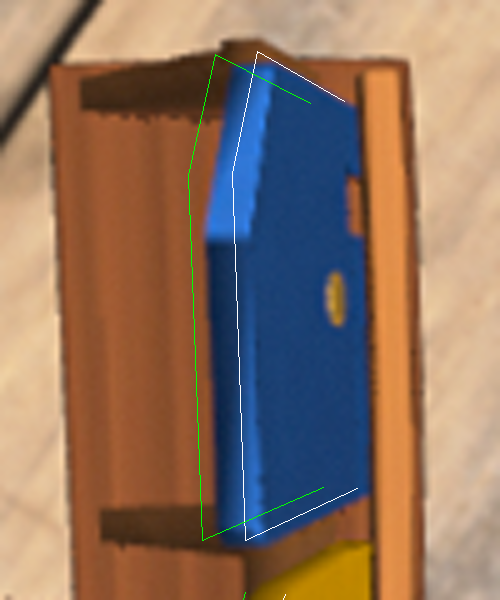

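```bash
python3 - <<'E'
from fit import *
for n,c in (("w1",a),("w2",b),("scene",s),("side",d)):
    hsv=cv2.cvtColor(c["image"],cv2.COLOR_RGB2HSV)
    for col,lo,hi in (("blue",(100,120,50),(125,255,255)),("yel",(20,200,110),(32,255,255))):
        m=cv2.inRange(hsv,lo,hi); N,_,st,ce=cv2.connectedComponentsWithStats(m)
        for i in range(1,N):
            if 6<=st[i,4]<6000 and st[i,1]<270: print(n,col,st[i].tolist(),ce[i].round(2).tolist(), onz(c,*ce[i],.014,n[0]=="w").round(4)[:2] if n[0]=="w" else "")
E
```

```text
rack [0.4325 0.2246] 10.59
[[-2.8, -1.9], [2.2, 0.1], [0.2, 1.3], [1.0, 0.6], [-0.3, 0.3], [-3.6, -2.0], [0.2, 0.3]]
chk scene [[-1.1, 1.4]]
chk scene [[-2.7, -4.9]]
chk scene [[-3.5, -0.8]]
chk scene [[0.1, 4.5]]
rest [0.5656 0.4094] 35.39 [[-0.6, -0.1], [-0.4, 0.2], [0.8, -1.3], [0.5, 1.4]]
w1 blue [396, 52, 10, 83, 703] [400.3, 93.75] [0.5508 0.4628]
w1 blue [254, 162, 19, 13, 147] [263.36, 167.71] [0.459  0.2863]
w1 blue [250, 189, 8, 8, 45] [253.44, 192.82] [0.4656 0.252 ]
w1 blue [225, 243, 13, 11, 75] [232.27, 248.24] [0.4817 0.1704]
w1 yel [394, 139, 12, 83, 708] [399.5, 180.86] [0.617  0.3703]
w1 yel [196, 140, 21, 13, 171] [205.96, 145.8] [0.3829 0.2715]
w1 yel [188, 183, 7, 8, 41] [190.76, 186.32] [0.3919 0.2153]
w1 yel [171, 222, 11, 11, 79] [177.09, 226.81] [0.4022 0.155 ]
w2 blue [311, 58, 33, 96, 2565] [326.66, 106.41] [0.5437 0.4536]
w2 blue [178, 182, 21, 14, 174] [187.84, 188.24] [0.4576 0.2854]
w2 blue [176, 210, 6, 7, 29] [178.52, 213.17] [0.4623 0.2509]
w2 blue [158, 263, 8, 8, 34] [161.29, 266.56] [0.475  0.1695]
w2 yel [314, 153, 31, 96, 2284] [329.35, 200.73] [0.6087 0.3639]
w2 yel [123, 160, 20, 14, 173] [131.87, 166.41] [0.3813 0.2705]
w2 yel [118, 205, 3, 5, 10] [119.0, 207.2] [0.3881 0.2123]
w2 yel [106, 241, 7, 10, 42] [109.71, 245.79] [0.3971 0.1521]
w2 yel [118, 250, 4, 4, 10] [120.0, 252.0] [0.4144 0.153 ]
scene blue [216, 221, 21, 65, 545] [226.54, 252.93] 
scene blue [301, 234, 10, 6, 45] [305.51, 236.56] 
side blue [278, 167, 29, 21, 350] [291.8, 175.92] 
side blue [274, 255, 13, 8, 71] [280.48, 258.59]
```

```bash
cat > fit2.py <<'E'
from h import *
from fit import T,a,b
O=[(a,[38,1,0],(263.36,167.71)),(b,[38,1,0],(187.84,188.24)),(a,[-38,1,0],(205.96,145.8)),(b,[-38,1,0],(131.87,166.41)),
   (a,[38,22,20],(253.44,192.82)),(a,[-38,0,20],(190.76,186.32)),(a,[38,-1,0],(232.27,248.24)),
   (a,[62,66,12],np.array([490,157])/4+[160,128]),(a,[62,-66,12],np.array([350,507])/4+[160,128])]
def P(p,m): return m if m[2] else [m[0],m[1]*p[3]*1000,p[4]*1000]
f=lambda p:np.concatenate([proj(c,T(p[:3],P(p,m)),True)[0]-uv for c,m,uv in O])
r=least_squares(f,[.43,.22,.19,.06,.02],loss="soft_l1"); print(r.x.round(4),np.degrees(r.x[2]),f(r.x).reshape(-1,2).round(1).tolist())
for n,m in (("blue",[38,0,12]),("yel",[-38,0,12])): print(n,T(r.x[:3],m).round(4))
E
python3 fit2.py | tail -3
python3 - <<'E'
from h import *
pr,ps=pickle.load(open("pics/pose.pkl","rb")); from fit import T
G=T(ps,[20,46,89])[0]; print("grip TCP",G); togo(*G[:2],.14,35.4); togo(*G,35.4)
E
```

```text
[0.4318 0.2243 0.1889 0.0576 0.0223] 10.824580835402795 [[-0.1, -0.3], [-0.4, 0.1], [-0.1, -0.5], [-0.3, -0.0], [-0.4, 0.3], [1.1, 0.9], [-0.3, -0.7], [1.5, -0.3], [-0.1, 1.1]]
blue [[0.4691 0.2315 0.012 ]]
yel [[0.3944 0.2172 0.012 ]]
rack [0.4325 0.2246] 10.59
[[-2.8, -1.9], [2.2, 0.1], [0.2, 1.3], [1.0, 0.6], [-0.3, 0.3], [-3.6, -2.0], [0.2, 0.3]]
chk scene [[-1.1, 1.4]]
chk scene [[-2.7, -4.9]]
chk scene [[-3.5, -0.8]]
chk scene [[0.1, 4.5]]
rest [0.5656 0.4094] 35.39 [[-0.6, -0.1], [-0.4, 0.2], [0.8, -1.3], [0.5, 1.4]]
grip TCP [0.55522113 0.45851352 0.089     ]
eef [0.5444 0.3527 0.2199] tooly heading 32.69 shift mm [83.2 66.4 79.7] spin -2.71479099754562 j [ 0.47  0.43  1.4  -0.    1.32 -0.1 ] F [-0.7 -1.2  0.4] open 0.0881 t 2.65
eef [0.5444 0.3527 0.2199] tooly heading 32.69 shift mm [ 83.2  66.5 130.7] spin -2.71479099754562 j [ 0.47  0.43  1.4  -0.    1.32 -0.1 ] F [-0.7 -1.2  0.4] open 0.0881 t 2.65
```

Emit:
step_arm:
  series:
    - [0.04,0.03,0.03,-1.3]
    - [0.08,0.06,0.05,-2.7]
    - [0.083,0.066,0.07,-2.7]
    - [0.083,0.066,0.075,-2.7]
    - [0.083,0.066,0.075,-2.7]

```text
time: 3.15
eef_pos: [0.5547, 0.4582, 0.1451]
ee_rot: [0.458, 0.889, -0.001, -0.0]
contact_force: [-0.7, -0.6, -0.4]
opening: 0.088
gripper_force: 0.0
```

```bash
python3 - <<'E' | tail -1
from fit import *
G=T(ps,[20,46,89])[0]; c=snap("wrist","w3")
cv2.imwrite("pics/w3.png",cv2.resize(c["image"][60:,60:500,::-1],(792,648))[:600])
togo(*G,35.4)
E
```

```text
eef [0.5555 0.4583 0.1463] tooly heading 35.4 shift mm [ 0.3 -0.  57.3] spin -0.00034417728572577744 j [ 0.59  0.59  1.3  -0.    1.25 -0.02] F [0.4 0.6 0.3] open 0.088 t 3.2
```

View pics/w3.png

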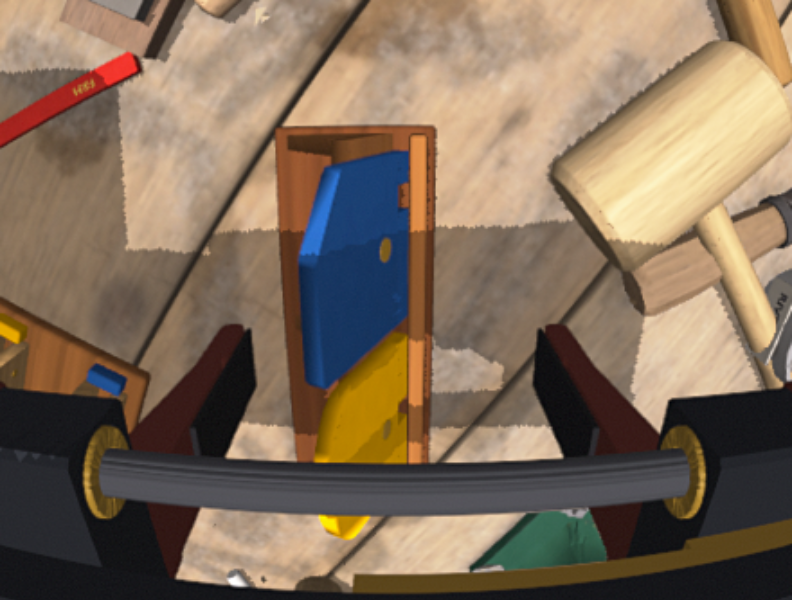

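```bash
python3 - <<'E' | tail -3
from fit import *
c=load("w3"); inv=lambda P:R.from_euler("z",-ps[2]).apply(P-np.r_[ps[:2],0])*1000
for p,q in (((228.3,207.2),(311,93)),((231,273.9),(313.6,153)),((238,152),(316.4,58))):
    print(inv(tri((c,*p,1),(b,*q,1))).round(1))
E
```

```text
[-16.4  59.6  93.7]
[-16.6   6.1  93.6]
[-9.4 95.1 76.1]
```

Emit:
step_arm:
  series:
    - [0,0,0.025,0]
    - [0,0,0.05,0]
    - [0,0,0.056,0]
    - [0,0,0.056,0]

```text
time: 3.6
eef_pos: [0.5557, 0.4588, 0.0899]
ee_rot: [0.459, 0.889, -0.0, -0.0]
contact_force: [0.3, 1.0, 0.3]
opening: 0.0877
gripper_force: 0.0
```

Emit:
step_arm:
  series:
    - [0,0,0,0]
    - [0,0,0,0]
    - [0,0,0,0]
    - [0,0,0,0]
    - [0,0,0,0]
    - [0,0,0,0]
    - [0,0,0,0]
    - [0,0,0,0]
    - [0,0,0,0]
    - [0,0,0,0]
  hand: 1
  grip_force: 10

```text
time: 4.6
eef_pos: [0.5558, 0.4601, 0.089]
ee_rot: [0.458, 0.889, 0.0, -0.0]
contact_force: [-0.1, -0.0, -0.2]
opening: 0.0113
gripper_force: 0.0
```

Emit:
step_arm:
  series:
    - [0,0,0,0]
    - [0,0,0,0]
    - [0,0,0,0]
    - [0,0,0,0]
  hand: 1
  grip_force: 25

```text
time: 5.0
eef_pos: [0.5558, 0.4602, 0.089]
ee_rot: [0.458, 0.889, 0.0, -0.0]
contact_force: [-0.7, -0.4, -0.8]
opening: 0.0076
gripper_force: 25.0
```

Emit:
step_arm:
  series:
    - [0,0,-0.005,0]
    - [0,0,-0.012,0]
    - [0,0,-0.025,0]
    - [0,0,-0.045,0]
    - [0,0,-0.07,0]
    - [0,0,-0.09,0]
    - [0,0,-0.09,0]
  grip_force: 40

```text
time: 5.7
eef_pos: [0.5579, 0.4616, 0.1841]
ee_rot: [0.458, 0.889, 0.003, 0.002]
contact_force: [1.1, 0.2, -0.6]
opening: 0.0073
gripper_force: 40.0
```

```bash
python3 - <<'E'
from h import *
togo(.470,.2266,.18,10.8)
E
```

```text
eef [0.5579 0.4616 0.1841] tooly heading 35.45 shift mm [-140.5 -207.9    2.5] spin 24.646773554881207 j [ 0.6   0.56  1.26  0.    1.31 -0.02] F [ 1.1  0.2 -0.6] open 0.0073 t 5.7
```

Emit:
step_arm:
  series:
    - [-0.02,-0.03,0,3]
    - [-0.042,-0.062,0,7]
    - [-0.065,-0.097,0,12]
    - [-0.09,-0.133,0,17]
    - [-0.112,-0.166,0,21]
    - [-0.13,-0.193,0,24]
    - [-0.14,-0.207,0,24.6]
    - [-0.14,-0.207,0,24.6]
    - [-0.14,-0.207,0,24.6]
    - [-0.14,-0.207,0,24.6]

```text
time: 6.7
eef_pos: [0.4693, 0.2272, 0.1792]
ee_rot: [0.637, 0.771, 0.001, 0.0]
contact_force: [0.1, -0.1, -0.7]
opening: 0.0074
gripper_force: 40.0
```

```bash
python3 - <<'E'
from h import *
togo(.470,.2266,.18,10.8)
c=snap("wrist","w4"); s=snap("scene","s4"); d=snap("side","d4")
w=cv2.resize(c["image"][110:400,130:430,::-1],None,fx=2,fy=2)[:580]
S=cv2.resize(s["image"][150:270,270:370,::-1],None,fx=2,fy=2.4); D=cv2.resize(d["image"][170:290,190:290,::-1],None,fx=2,fy=2.4)
r=np.vstack([S,D])[:w.shape[0]]; w=cv2.copyMakeBorder(w,0,max(0,r.shape[0]-w.shape[0]),0,0,0)
r=cv2.copyMakeBorder(r,0,w.shape[0]-r.shape[0],0,0,0)
cv2.imwrite("pics/v4.png",np.hstack([w,r])); print(np.hstack([w,r]).shape)
E
```

```text
eef [0.4693 0.2272 0.1792] tooly heading 10.91 shift mm [-0.7  0.6 -0.8] spin 0.1097237636333972 j [0.32 0.29 1.73 0.   1.12 0.13] F [ 0.1 -0.1 -0.7] open 0.0074 t 6.7
(580, 800, 3)
```

View pics/v4.png

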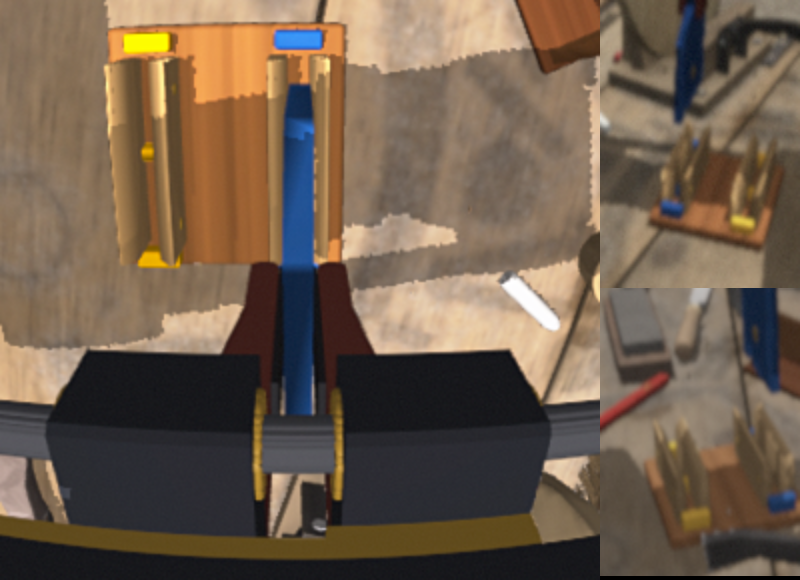

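```bash
python3 - <<'E' | tail -12
from h import *
c=load("w4"); g=lambda u,v:(130+u/2,110+v/2)
tcp=np.array([.4693,.2272]); h=np.radians(10.8); ex=np.array([np.cos(h),np.sin(h)]); ey=np.array([-ex[1],ex[0]])
def rel(P): return ((P[:2]-tcp)@ex*1e3).round(1),((P[:2]-tcp)@ey*1e3).round(1)
for n,p,z in (("bottom end",(300,84),.098),("end top L",(289,120),.173),("cut/level L",(284,138),.193),("blue mark",(299,40),.022),("yel mark",(147,42),.022),("yel key",(149,152),.021)):
    P=onz(c,*g(*p),z,True); print(n,P.round(4),rel(P))
hsv=cv2.cvtColor(c["image"],cv2.COLOR_RGB2HSV)
for lo,hi in (((100,120,50),(125,255,255)),((20,200,110),(32,255,255))):
    N,_,st,ce=cv2.connectedComponentsWithStats(cv2.inRange(hsv,lo,hi))
    for i in range(1,N):
        if st[i,4]>8 and 110<st[i,1]<260 and 170<st[i,0]<330:
            P=onz(c,*ce[i],.022,True); print(st[i].tolist(),P.round(4),rel(P))
E
```

```text
bottom end [0.4618 0.2747 0.098 ] (np.float64(1.5), np.float64(48.1))
end top L [0.4586 0.2738 0.173 ] (np.float64(-1.7), np.float64(47.8))
cut/level L [0.4579 0.2729 0.193 ] (np.float64(-2.7), np.float64(47.1))
blue mark [0.4593 0.2869 0.022 ] (np.float64(1.3), np.float64(60.5))
yel mark [0.3845 0.2729 0.022 ] (np.float64(-74.7), np.float64(60.8))
yel key [0.3936 0.2166 0.021 ] (np.float64(-76.3), np.float64(3.8))
[267, 125, 24, 10, 230] [0.4585 0.2873 0.022 ] (np.float64(0.6), np.float64(61.0))
[270, 153, 19, 165, 2339] [0.4796 0.1779 0.022 ] (np.float64(0.9), np.float64(-50.4))
[191, 126, 25, 11, 241] [0.3842 0.273  0.022 ] (np.float64(-75.0), np.float64(61.0))
[201, 182, 6, 9, 45] [0.3927 0.2168 0.022 ] (np.float64(-77.2), np.float64(4.2))
[199, 233, 22, 11, 135] [0.4041 0.1584 0.022 ] (np.float64(-76.9), np.float64(-55.3))
```

Emit:
step_arm:
  series:
    - [0.001,0,0.01,0]
    - [0.001,0,0.03,0]
    - [0.001,0,0.05,0]
    - [0.001,0,0.06,0]
    - [0.001,0,0.066,0]
    - [0.001,0,0.07,0]
    - [0.001,0,0.07,0]

```text
time: 7.55
eef_pos: [0.468, 0.227, 0.1089]
ee_rot: [0.637, 0.771, -0.0, -0.0]
contact_force: [0.2, -0.1, -1.9]
opening: 0.008
gripper_force: 40.0
```

Emit:
step_arm:
  series:
    - [0,0,0.004,0]
    - [0,0,0.008,0]
    - [0,0,0.011,0]
    - [0,0,0.013,0]
    - [0,0,0.015,0]
    - [0,0,0.015,0]
    - [0,0,0.015,0]

```text
time: 8.25
eef_pos: [0.4681, 0.227, 0.0941]
ee_rot: [0.637, 0.771, 0.0, -0.0]
contact_force: [-0.3, 0.2, -1.3]
opening: 0.0074
gripper_force: 40.0
```

Emit:
step_arm:
  series:
    - [0,0,0.001,0]
    - [0,0,0.002,0]
    - [0,0,0.002,0]
    - [0,0,0.002,0]

```text
time: 8.65
eef_pos: [0.4688, 0.2272, 0.093]
ee_rot: [0.637, 0.771, 0.001, 0.0]
contact_force: [-2.2, -0.8, 6.4]
opening: 0.0076
gripper_force: 40.0
```

Emit:
step_arm:
  series:
    - [0,0,0,0]
    - [0,0,0,0]
    - [0,0,0,0]
    - [0,0,0,0]
    - [0,0,0,0]
  hand: 0.6

```text
time: 9.15
eef_pos: [0.4681, 0.227, 0.092]
ee_rot: [0.637, 0.771, -0.0, -0.0]
contact_force: [0.3, 1.1, 0.9]
opening: 0.035
gripper_force: 0.0
```

Emit:
step_arm:
  series:
    - [0,0,-0.01,0]
    - [0,0,-0.03,0]
    - [0,0,-0.06,0]
    - [0,0,-0.09,0]
    - [0,0,-0.09,0]
    - [0,0,-0.09,0]

```text
time: 9.75
eef_pos: [0.4687, 0.2272, 0.1831]
ee_rot: [0.637, 0.771, 0.001, 0.001]
contact_force: [-0.1, -1.2, -0.4]
opening: 0.0351
gripper_force: 0.0
```

```bash
python3 - <<'E' | tail -5
from fit import *
c=snap("wrist","w5")
hsv=cv2.cvtColor(c["image"],cv2.COLOR_RGB2HSV)
N,_,st,ce=cv2.connectedComponentsWithStats(cv2.inRange(hsv,(100,120,50),(125,255,255)))
print([st[i].tolist() for i in range(1,N) if st[i,4]>20])
G=T(ps,[20,-53,89])[0]; print(G); togo(*G[:2],.18,35.4)
w=cv2.resize(c["image"][100:320,150:430,::-1],None,fx=2.4,fy=2.4); cv2.imwrite("pics/w5.png",w)
E
```

```text
chk scene [[0.1, 4.5]]
rest [0.5656 0.4094] 35.39 [[-0.6, -0.1], [-0.4, 0.2], [0.8, -1.3], [0.5, 1.4]]
[[268, 125, 23, 9, 205], [271, 142, 19, 118, 1086]]
[0.61255015 0.37780179 0.089     ]
eef [0.4678 0.2269 0.1821] tooly heading 10.85 shift mm [121.  170.6   2. ] spin -24.55313976442538 j [0.32 0.28 1.73 0.   1.13 0.13] F [ 0.3  0.4 -1.6] open 0.0356 t 9.8
```

View pics/w5.png

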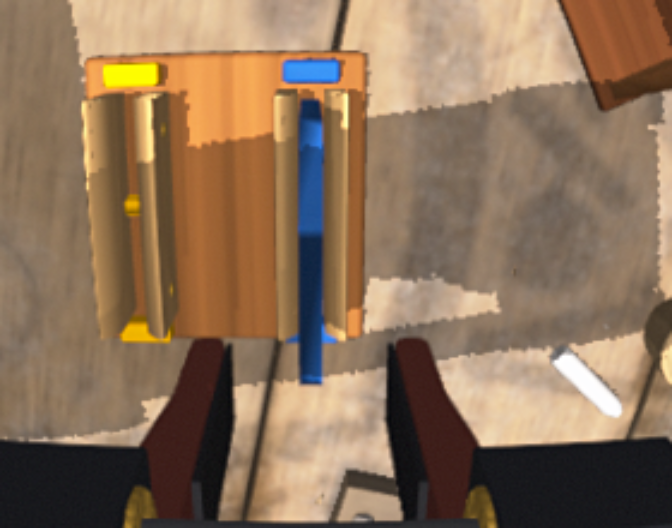

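```bash
python3 - <<'E' | tail -5
from fit import *
ys=np.arange(-45,46,3); rad=(45**2+27**2)/(2*27)
def outl(kind,x0,y0):
    top=[(y,95-rad+np.sqrt(rad**2-y*y)) for y in ys] if kind=="y" else [(-45,95),(7,95),(45,75)]
    return np.array([np.array([x0,0,9.5])+x*X+np.array([0,y0+y,0])+z*Z for x in(-4,4) for y,z in top+[(-45,0),(45,0)]])
for n,c,kind,bb in (("w2 blue",b,"b",(58,58+96,311)),("w2 yel",b,"y",(153,153+96,314))):
    f=lambda q:(lambda p:[p[:,1].min()-bb[0],p[:,1].max()-bb[1],p[:,0].min()-bb[2]])(proj(c,T(ps,outl(kind,*q)),True)+.5)
    r=least_squares(f,[23,52 if kind=="b" else -52],diff_step=1e-3); print(n,r.x.round(1),np.round(r.fun,1))
w=load("w5"); P=onz(w,279.6,259.6,.107,True)[:2]-np.array([.4691,.2315]); h=np.radians(10.8)
print("blue seated low end x,y (exp 0,-45):",(P@[np.cos(h),np.sin(h)]*1e3).round(1),(P@[-np.sin(h),np.cos(h)]*1e3).round(1))
E
```

```text
chk scene [[0.1, 4.5]]
rest [0.5656 0.4094] 35.39 [[-0.6, -0.1], [-0.4, 0.2], [0.8, -1.3], [0.5, 1.4]]
w2 blue [22.2 50.3] [-1.   0.9  0. ]
w2 yel [ 21.9 -51.2] [ 0.6 -0.6 -0. ]
blue seated low end x,y (exp 0,-45): 0.2 -43.4
```

```bash
python3 - <<'E' | tail -3
from fit import *
inv=lambda P:R.from_euler("z",-ps[2]).apply(P-np.r_[ps[:2],0])*1000
print("base corner",inv(onz(b,557/k,385/k,0,1)).round(),inv(onz(b,590/k,328/k,0,1)).round())
print("handle end",inv(tri((a,700/k,290/k,1),(b,634/k,322/k,1))).round(),inv(tri((a,733/k,232/k,1),(b,680/k,255/k,1))).round())
print("handle scene/w1",inv(tri((a,700/k,290/k,1),(s,228/k,293/k,0))).round())
E
```

```text
base corner [ 110. -179.    0.] [ 140. -119.    0.]
handle end [140. -82.  82.] [188. -32.  67.]
handle scene/w1 [140. -83.  79.]
```

Emit:
step_arm:
  series:
    - [0.018,0.025,0,-3.5]
    - [0.036,0.05,0,-7]
    - [0.054,0.075,0,-10.5]
    - [0.072,0.1,0,-14]
    - [0.09,0.125,0,-17.5]
    - [0.108,0.15,0,-21.5]
    - [0.123,0.17,0,-24.6]
    - [0.123,0.17,0.02,-24.6]
    - [0.123,0.17,0.038,-24.6]
    - [0.123,0.17,0.038,-24.6]
  hand: 0

```text
time: 10.8
eef_pos: [0.609, 0.3784, 0.139]
ee_rot: [0.458, 0.889, -0.004, -0.003]
contact_force: [-1.1, -0.4, 0.1]
opening: 0.0874
gripper_force: 0.0
```

```bash
python3 - <<'E' | tail -3
from fit import *
c=snap("wrist","w6"); G=T(ps,[20,-51.2,89])[0]; togo(*G,35.4)
hsv=cv2.cvtColor(c["image"],cv2.COLOR_RGB2HSV)
N,_,st,ce=cv2.connectedComponentsWithStats(cv2.inRange(hsv,(20,150,80),(32,255,255)))
print([st[i].tolist() for i in range(1,N) if st[i,4]>100])
print("exp top back mid",proj(c,T(ps,np.array([22.5,-51.2,9.5])-4*X+95*Z),True), "ends",proj(c,T(ps,[np.array([22.5,-51.2+y,9.5])-4*X+68*Z for y in(-45,45)]),True).round(1).tolist())
E
```

```text
eef [0.6099 0.3788 0.1409] tooly heading 35.45 shift mm [-0.6  1.9 51.9] spin 0.04867930138564702 j [ 0.46  0.6   1.31  0.    1.25 -0.16] F [ 0.9 -1.1  0.1] open 0.0877 t 10.85
[[228, 150, 63, 125, 6239], [40, 152, 21, 17, 227], [106, 297, 25, 51, 514], [428, 297, 24, 51, 438], [256, 345, 260, 44, 1978]]
exp top back mid [[228.03243015 229.69458835]] ends [[248.4, 270.7], [245.1, 159.4]]
```

Emit:
step_arm:
  series:
    - [0,0.001,0.02,0]
    - [0,0.001,0.045,0]
    - [0,0.001,0.052,0]
    - [0,0.001,0.052,0]
    - [0,0.001,0.052,0]

```text
time: 11.35
eef_pos: [0.6133, 0.3806, 0.0932]
ee_rot: [0.458, 0.889, 0.001, 0.0]
contact_force: [1.0, 0.1, -0.3]
opening: 0.0881
gripper_force: 0.0
```

Emit:
step_arm:
  series:
    - [0,0,0,0]
    - [0,0,0,0]
    - [0,0,0,0]
    - [0,0,0,0]
    - [0,0,0,0]
    - [0,0,0,0]
    - [0,0,0,0]
    - [0,0,0,0]
    - [0,0,0,0]
    - [0,0,0,0]
    - [0,0,0,0]
    - [0,0,0,0]
    - [0,0,0,0]
  hand: 1
  grip_force: 15

```text
time: 12.65
eef_pos: [0.6127, 0.3804, 0.0917]
ee_rot: [0.458, 0.889, -0.0, -0.0]
contact_force: [0.3, 0.0, -0.1]
opening: 0.0078
gripper_force: 15.0
```

Emit:
step_arm:
  series:
    - [0,0,0,0]
    - [0,0,0,0]
    - [0,0,0,0]
    - [0,0,0,0]
  hand: 1
  grip_force: 40

```text
time: 13.05
eef_pos: [0.6127, 0.3803, 0.092]
ee_rot: [0.458, 0.889, -0.0, -0.0]
contact_force: [-0.3, 1.5, -1.2]
opening: 0.0076
gripper_force: 40.0
```

Emit:
step_arm:
  series:
    - [0,0,-0.005,0]
    - [0,0,-0.012,0]
    - [0,0,-0.03,0]
    - [0,0,-0.06,0]
    - [0,0,-0.09,0]
    - [0,0,-0.12,0]
    - [0,0,-0.135,0]
    - [0,0,-0.135,0]

```text
time: 13.85
eef_pos: [0.6143, 0.3811, 0.2305]
ee_rot: [0.458, 0.889, 0.002, 0.002]
contact_force: [-0.0, -0.0, -0.8]
opening: 0.0074
gripper_force: 40.0
```

```bash
python3 - <<'E'
from h import *
togo(.394,.2168,.22,10.8)
E
```

```text
eef [0.6143 0.3811 0.2305] tooly heading 35.45 shift mm [  -6.1 -274.8    8.9] spin 24.64504583998061 j [ 0.46  0.53  1.2   0.    1.4  -0.16] F [-0.  -0.  -0.8] open 0.0074 t 13.85
```

Emit:
step_arm:
  series:
    - [0,-0.03,0,2]
    - [-0.001,-0.068,0,5]
    - [-0.002,-0.108,0,9]
    - [-0.003,-0.148,0,13]
    - [-0.004,-0.188,0,17]
    - [-0.005,-0.225,0,21]
    - [-0.005,-0.255,0,24]
    - [-0.005,-0.273,0,24.6]
    - [-0.005,-0.273,0.02,24.6]
    - [-0.005,-0.273,0.04,24.6]
    - [-0.005,-0.273,0.04,24.6]
    - [-0.005,-0.273,0.04,24.6]

```text
time: 15.05
eef_pos: [0.3924, 0.2176, 0.1863]
ee_rot: [0.637, 0.771, -0.001, -0.001]
contact_force: [0.6, 0.6, -0.9]
opening: 0.0079
gripper_force: 40.0
```

```bash
python3 - <<'E'
from h import *
togo(.394,.2168,.18,10.8)
c=snap("wrist","w7")
tcp=np.array([.394,.2168]); h=np.radians(10.8); ex=np.array([np.cos(h),np.sin(h)]); ey=np.array([-ex[1],ex[0]])
def rel(P): return ((P[:2]-tcp)@ex*1e3).round(1),((P[:2]-tcp)@ey*1e3).round(1)
hsv=cv2.cvtColor(c["image"],cv2.COLOR_RGB2HSV)
for lo,hi in (((100,120,50),(125,255,255)),((20,150,80),(32,255,255))):
    N,_,st,ce=cv2.connectedComponentsWithStats(cv2.inRange(hsv,lo,hi))
    for i in range(1,N):
        if st[i,4]>8 and 80<st[i,1]<260 and 150<st[i,0]<430:
            x,y,w,hh,_a=st[i]; print(st[i].tolist(),"z22",*rel(onz(c,*ce[i],.022,True)),"| top edge@bottom z.103",*rel(onz(c,x+w/2-.5,y-.5,.103,True)))
cv2.imwrite("pics/w7.png",cv2.resize(c["image"][90:320,180:460,::-1],None,fx=2.5,fy=2.5))
E
```

```text
eef [0.3924 0.2176 0.1863] tooly heading 10.84 shift mm [-1.1  1.5  6.3] spin 0.04472454475339305 j [0.35 0.18 1.86 0.   1.1  0.16] F [ 0.6  0.6 -0.9] open 0.0079 t 15.05
[344, 131, 22, 9, 195] z22 76.1 57.4 | top edge@bottom z.103 57.2 66.6
[345, 147, 35, 115, 2581] z22 91.2 -17.5 | top edge@bottom z.103 63.7 54.2
[269, 129, 24, 11, 239] z22 0.3 56.7 | top edge@bottom z.103 0.1 67.0
[271, 156, 16, 156, 2323] z22 -1.3 -51.1 | top edge@bottom z.103 -1.4 46.2
```

View pics/w7.png

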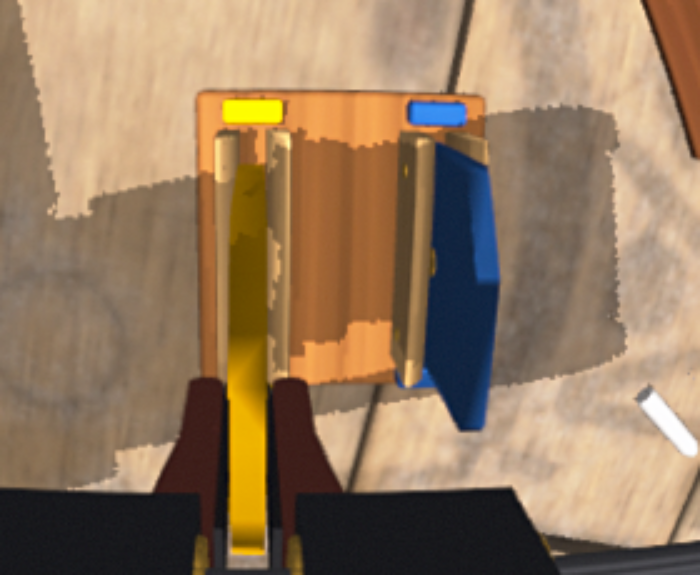

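Emit:
step_arm:
  series:
    - [-0.0015,0.0015,0.01,0]
    - [-0.0015,0.0015,0.03,0]
    - [-0.0015,0.0015,0.05,0]
    - [-0.0015,0.0015,0.06,0]
    - [-0.0015,0.0015,0.068,0]
    - [-0.0015,0.0015,0.072,0]
    - [-0.0015,0.0015,0.072,0]
    - [-0.0015,0.0015,0.072,0]

```text
time: 15.9
eef_pos: [0.3953, 0.2169, 0.1155]
ee_rot: [0.637, 0.771, 0.0, 0.0]
contact_force: [-0.9, -0.2, -0.3]
opening: 0.0076
gripper_force: 40.0
```

Emit:
step_arm:
  series:
    - [0,0,0.004,0]
    - [0,0,0.008,0]
    - [0,0,0.012,0]
    - [0,0,0.014,0]
    - [0,0,0.015,0]
    - [0,0,0.015,0]
    - [0,0,0.015,0]

```text
time: 16.6
eef_pos: [0.3951, 0.2168, 0.1001]
ee_rot: [0.637, 0.771, 0.0, -0.0]
contact_force: [0.3, 0.4, -1.0]
opening: 0.0074
gripper_force: 40.0
```

Emit:
step_arm:
  series:
    - [0,0,0.002,0]
    - [0,0,0.003,0]
    - [0,0,0.004,0]
    - [0,0,0.004,0]
    - [0,0,0.004,0]

```text
time: 17.1
eef_pos: [0.395, 0.2168, 0.0961]
ee_rot: [0.637, 0.771, 0.0, -0.0]
contact_force: [0.1, -0.0, -1.3]
opening: 0.007
gripper_force: 40.0
```

Emit:
step_arm:
  series:
    - [0,0,0.001,0]
    - [0,0,0.002,0]
    - [0,0,0.002,0]
    - [0,0,0.002,0]

```text
time: 17.5
eef_pos: [0.3959, 0.217, 0.0955]
ee_rot: [0.637, 0.771, 0.001, 0.001]
contact_force: [-1.6, -1.9, 16.8]
opening: 0.0077
gripper_force: 40.0
```

Emit:
step_arm:
  series:
    - [0,0,-0.001,0]
    - [0,0,-0.001,0]
    - [0,0,-0.001,0]
    - [0,0,-0.001,0]
    - [0,0,-0.001,0]
  hand: 0.6

```text
time: 18.0
eef_pos: [0.3949, 0.2167, 0.0949]
ee_rot: [0.637, 0.771, -0.0, -0.0]
contact_force: [-0.2, -0.5, -0.3]
opening: 0.0348
gripper_force: 0.0
```

Emit:
step_arm:
  series:
    - [0,0,-0.01,0]
    - [0,0,-0.03,0]
    - [0,0,-0.06,0]
    - [0,0,-0.09,0]
    - [0,0,-0.12,0]
    - [0,0,-0.12,0]
    - [0,0,-0.12,0]

```text
time: 18.7
eef_pos: [0.3954, 0.2169, 0.216]
ee_rot: [0.637, 0.771, 0.001, 0.0]
contact_force: [-0.5, -0.7, -0.2]
opening: 0.0353
gripper_force: 0.0
```

```bash
python3 - <<'E'
from h import *
togo(.394,.2168,.18,10.8)
c=snap("wrist","w8"); s=snap("scene","s8"); d=snap("side","d8")
h=np.radians(10.8); ex=np.array([np.cos(h),np.sin(h),0]); ey=np.array([-ex[1],ex[0],0]); ez=np.array([0,0,1.])
# compare coloured template outline bbox in each view with the seated model
rad=(45**2+27**2)/54
for col,o,lo,hi,top in (("blue",np.array([.4688,.231,.012]),(100,120,40),(125,255,255),[(-45,95),(7,95),(45,75)]),
   ("yel",np.array([.3945,.2165,.012]),(20,150,60),(32,255,255),[(y,95-rad+np.sqrt(rad**2-y*y)) for y in range(-45,46,5)])):
  for n,cam,w in (("wrist",c,1),("scene",s,0),("side",d,0)):
    m=cv2.inRange(cv2.cvtColor(cam["image"],cv2.COLOR_RGB2HSV),lo,hi); N,L,st,_=cv2.connectedComponentsWithStats(m)
    P=[o+(x*ex+y*ey+z*ez)/1000 for x in(-4,4) for y,z in top+[(-45,40),(45,40)]]; q=proj(cam,P,w)
    ctr=q.mean(0); best=max((i for i in range(1,N) if abs(st[i,0]+st[i,2]/2-ctr[0])<30 and abs(st[i,1]+st[i,3]/2-ctr[1])<60),key=lambda i:st[i,4],default=0)
    print(col,n,"model u",q[:,0].min().round(),q[:,0].max().round(),"vtop",q[:,1].min().round(1),"seen",st[best].tolist() if best else None)
E
```

```text
eef [0.3954 0.2169 0.216 ] tooly heading 10.85 shift mm [ 0.1 -1.5 36. ] spin 0.04680954603169596 j [0.35 0.15 1.82 0.   1.17 0.16] F [-0.5 -0.7 -0.2] open 0.0353 t 18.7
blue wrist model u 343.0 366.0 vtop 145.7 seen [337, 144, 30, 103, 2001]
blue scene model u 306.0 322.0 vtop 178.9 seen [301, 182, 20, 58, 359]
blue side model u 261.0 280.0 vtop 197.9 seen [262, 199, 25, 64, 586]
yel wrist model u 272.0 281.0 vtop 145.1 seen [268, 142, 20, 98, 973]
yel scene model u 341.0 355.0 vtop 190.4 seen [335, 239, 13, 7, 65]
yel side model u 221.0 237.0 vtop 202.7 seen [223, 203, 22, 67, 592]
```

```bash
python3 -c "
from station import robot
print(robot.close_job())"
```

```text
the job is handed in; nothing more can be done
None
```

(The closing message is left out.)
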